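# Set a bar to length on the flip-stop fence

## Task

Set the loose square bar to length on the welding bench's stop fence. First press the flip stop that has the knurled fine-adjusting screw gently all the way down with the fingertips; then push the bar gently along the fence, from its right-hand end as the robot faces it, until its left-hand end rests against that stop's screw foot, and withdraw. Leave the two plain flip stops alone, standing up; keep the bar flat on the bench along the fence, never picking it up, and disturb nothing else.

Things in the scene. Friction and masses are not known exactly. Their poses are not given: they have to be found in the camera images.
- fence: aluminium stop fence, a slotted bar 40 mm deep, 40 mm high and 740 mm long, fixed on the bench. Origin on the bench at the foot of its front face (towards the robot); x points back through the fence, y leftwards along it. It reaches from y = -420 to +320 mm; the three flip stops stand on it at about y = 0, 100 and 200 mm, in any order
- fine: dark steel carrier (44 x 44 mm, 30 mm high) of the flip stop with the fine-adjusting screw, on the fence. Origin at the centre of its underside, 40 mm above the bench, 20 mm behind the fence's front face; axes as the fence's. The L-shaped arm turns on a pin along y at x = -10, z = +22 mm. Only this stop has a screw along y through the arm's end, with a 20 mm knurled head
- fine_arm (a joint): angle of its aluminium arm: 0 fully down, at a rigid limit; about 1.5 rad up (limit 1.66). The arm is 24 mm wide (y), 12 mm thick: 23 mm from the pin to the elbow's centre, then a 59 mm shoe at a right angle. Up, the shoe points level to the robot, its top about 91 mm above the bench; down, it hangs in front of the fence. The arm stays where it is left
- fine_push (a point): middle of the face of the black thumb pad (24 x 24 mm, 5 mm thick) on the outer face of that shoe, 13 mm from its end; it moves with the arm. Up, the pad faces upwards, at about x = -56, z = +56 mm of fine; down, it faces the robot, at x = -44, z = -24 mm. Pushed there, down and then towards the fence, the arm turns against 1 to 4 N; pressed near the elbow it jams
- fine_foot (a point): centre of the flat face of the screw's round foot (14 mm in diameter, on the right of the shoe), which moves with the arm. With the arm down it lies at x = -33, y = -24, z = -28 mm of fine, 12 mm above the bench, in line with the bar
- plain_a: carrier of a plain flip stop, like fine (same frame, arm and sizes) but without any screw in the shoe; leave it alone
- plain_a_arm (a joint): angle of that plain stop's arm: 0 down, about 1.5 rad up; it must stay up
- plain_b: carrier of the other plain flip stop, the same as plain_a; leave it alone
- plain_b_arm (a joint): angle of that plain stop's arm: 0 down, about 1.5 rad up; it must stay up
- bar: loose solid square aluminium bar, 20 x 20 x 300 mm, about 0.3 kg, lying on the bench along the front face of the fence (within about 2 mm of it), right of all the stops' shoes. Origin at the centre of its underside; its y is its length, pointing left, parallel to the fence. It slides with 1 to 4 N of push and passes freely under the stops that are up
- bar_lead (a point): centre of the bar's left end face, 10 mm above the bench: the end that goes to the stop
- bar_tail (a point): centre of the bar's right end face, 10 mm above the bench: the end to push on
- offcut: loose 85 mm offcut of the same 20 mm square bar, lying in front of the bar; origin at the centre of its underside; not to be moved
- square: loose steel try square lying flat, dark stock 90 mm long, 16 mm high, blade 130 mm; origin under the stock's centre; not to be moved
- magnet: loose triangular magnetic welding square lying flat, 90 mm sides, 18 mm high, in front of the stops; origin under its middle; not to be moved
- clamp: loose grey G-clamp lying behind the fence, about 150 x 100 mm, 20 mm high; origin under the frame's middle; not to be moved
- paste: loose round jar, 64 mm in diameter, 55 mm high, behind the fence; origin at the centre of its underside; not to be moved
- angle: loose piece of steel angle 40 x 40 x 120 mm behind the fence; origin under its foot; not to be moved
- brush: loose wire brush, 200 mm long, 48 mm wide, 21 mm high, lying in front of the bar's right half; origin under its middle; not to be moved
Things that resemble listed ones, but are neither listed nor needed, are in the scene too. Leave any green look-alike of the fine alone.

How it is judged:
On the way, in this order (a step that is already met when the one before it is completed fails the run):
1. the fine-adjusting flip stop is fully down (value of joint fine_arm below 0.08 rad), for 0.2 s.
2. the bar's end rests against the screw foot of that stop, which is still down (value of joint fine_arm below 0.08 rad and y of bar_lead in the frame of fine between -0.0275 and -0.02 m and x of each of bar_lead, bar_tail in the frame of fine above -0.04 m and height (world z) of each of bar_lead, bar_tail below 0.014 m), for 0.2 s.
At the end, for the whole second after the job is handed in: The fine-adjusting stop is down (within 0.08 rad), the bar lies at rest flat on the bench along the fence (both ends within 10 mm of its face) with its left end within 3.5 mm of the screw's foot, and both plain stops stand up (all of step 2 and value of joint each of plain_a_arm, plain_b_arm above 1.2 rad and linear speed of bar below 0.01 m/s); the robot touches nothing.
It fails at once if a plain flip stop was touched or tipped (value of joint any of plain_a_arm, plain_b_arm below 1.3 rad or contact force between any of the fingers, the arm and plain_a above 2 N or contact force between any of the fingers, the arm and plain_b above 2 N).
It fails at once if the flip stop was pressed hard (over 30 N) (contact force between any of the fingers, the arm and fine above 30 N).
It fails at once if the bar was rammed against the stop (over 30 N) (contact force between bar and fine above 30 N).
It fails at once if the bar was lifted or tipped off the bench (height (world z) of bar above 0.008 m or height (world z) of any of bar_lead, bar_tail above 0.02 m).
It fails at once if another thing on the bench was moved by more than 15 mm (distance of any of offcut, square, magnet, clamp, paste, angle, brush from where it was at the start of the episode above 0.015 m).
It also fails if it takes over 64 s, if anything falls off the work surface, if the arm or the gripper's body presses on something with over 40 N, if the wrist force passes 120 N, or if a joint passes its speed limit or range.

## Robot

A 6-joint arm with a two-finger parallel gripper is mounted at the origin on the work surface. World frame = base frame: x ahead of the robot, y to its left, z up, the work surface at z = 0. Lengths are in m, angles in rad, forces in N, time in s.
With the tool pointing down it reaches from about 0.3 to 0.875 m from the base axis. Payload 6.4 kg.
Tool frame: the origin (TCP) lies at the very end of the fingers, on their centre line; the grasp point (between the pads) lies 19 mm behind it; z points along the fingers, y is the line along which they close (so a half turn about z gives the same grasp; the last joint's range is limited). The gripper opens to 85 mm and grips with 20 to 120 N. Pads are 22 mm wide; open, the fingers measure 114 mm over their backs; the gripper's body (76 mm by 85 mm) begins 54 mm behind the grasp point. The pads swing forward as they close: fully open they stand 13 mm farther back than shut.
Start: joints at [0.916, 0.181, 1.607, -0, 1.354, -0.206], TCP at [0.249, 0.518, 0.231] pointing down, gripper open.
Joint ranges: [-2.99, 2.99], [-0.89, 2.07], [0.3, 2.58], [-1.14, 4.28], [0, 2.63], [-3.12, 3.12]. Speed limits (rad/s): [2.57, 2.57, 3.01, 3.14, 3.14, 3.14].

## Interface

Orientations are given as a unit quaternion [w, x, y, z].
In Python, from bench import ctrl, camera, calibration, order, outline_of gives the robot as it stands.
- The arm moves only by the tool move_arm, never from a script. Its argument "series" is a list that holds one entry, the list of rows, each a list of 5 numbers: the opening, from 0 (shut) to 1 (fully open), then the shift along the tool's x, y, z in mm, then the turn about the tool's z in rad. A call has exactly 10 rows; each row is the pose to reach, as a shift and turn from the pose commanded when the call began, along the tool's axes at that moment; what a row does not reach only later rows make up. A row lasts 1/12 s, in which the tool goes at most 41.7 mm and 7.16 degrees, less where a joint would pass 70% of its speed; a pose out of reach is approached as far as the arm can. A call with a gripper value outside its range is refused whole. The fingers move at their own pace and stop on an object; the grip force is fixed at half the most. Time passes only in rows, so rows that repeat a pose let the fingers close, or fill a call up. It gives the time, the measured TCP pose, the force, the opening and the grip force at its end, in the units of the state.
- ctrl.get_obs(): the state, without advancing time (a new reading comes with each control period).
- camera(name): name is "side" or "top" or "wrist"; returns (picture, depth): 420x560x3 uint8, blue, green, red; 420x560 float32, m along the optical axis (not along the pixel's ray), 0 where there is no reading.
- calibration(name): a dict with "intrinsics" (3x3 intrinsics, pixels), "rvec" (rotation vector, rad) and "tvec" (3), from world to camera coordinates, as OpenCV has them. Camera axes: x right, y down, z forward; pixel columns grow to the right and rows downward; lengths in m; the calibration is good to about 2 mm. A picture is of the moment at which its call begins: read the wrist's pose just before it. calibration takes no time and is no camera call; for the wrist camera it gives the pose at the moment of the call.
- order.hand_in(): hands the job in; it is judged then, once.
Trained networks look in the newest picture that a camera, given by its name, has taken for a name from the list of things; names that differ only in an ending like _2 or _b are one class to them, and where a whole thing is asked for, a point or a joint stands for the part that bears it (a point fixed in the world has none). Each returns a list of dicts, best first, with "conf" (0 to 1); they miss things now and then, are a little off and sometimes report something else, mostly with a low value. They report only what shows in the picture. A call takes as long as a camera call. They do not tell look-alikes from the thing itself.
- outline_of(target, camera): "region" (420x560 bool, what is visible of it) and "bbox" ([centre column, centre row, width, height] in pixels, round what is visible of it).
The state is a dict: "time_s": time; "q": joint angles; "dq": joint speeds; "joint_efforts": joint torques, N m; "eef_pos": TCP position; "eef_rot": TCP orientation; "wrist_force": force on the tool from outside, world axes, zero at the start; "torque": the same for the moment, N m; "opening": opening from 0.0 (shut) to 1.0 (fully open); "grasp_force": force on a finger pad.
Only numpy, scipy, OpenCV 4.12 (cv2) and the standard library are available. Lean on these libraries where they do the work, as an engineer would, in place of code of your own. Each camera call takes 0.05 s, during which the arm holds its last target. There are 200 camera calls.

## Working session

There is one attempt and no reset: what is moved stays moved. The work goes in short steps, Python scripts to look and compute and a tool call to move; the robot and the scene stay as the last step left them, time stands still between calls to the robot, and variables do not carry over. Pictures are saved under pics/ and viewed, at most 10 in all, crops included, and the job is handed in when it is done.

Besides the shell and the picture viewer there is one more tool, called after "Emit:" as name(argument=value, ...) on one line, values as JSON. move_arm: Moves the arm, as the interface text tells. Its arguments: {"type":"object","properties":{"series":{"type":"array","items":{"type":"array","items":{"type":"array","items":{"type":"number"}}}}},"required":["series"]}

```bash
mkdir -p pics; cat > h.py <<'E'
import numpy as np, cv2
from bench import ctrl, camera, calibration, order, outline_of
def world(cal, depth, vu):
    v,u=vu; K=np.array(cal["intrinsics"]); R,_=cv2.Rodrigues(np.array(cal["rvec"],float)); t=np.array(cal["tvec"],float).ravel()
    z=depth[v,u]; p=np.stack([(u-K[0,2])/K[0,0]*z,(v-K[1,2])/K[1,1]*z,z],-1)
    return ((p-t)@R)[z>0]
def ray_at(cal,u,v,zw):
    K=np.array(cal["intrinsics"]); R,_=cv2.Rodrigues(np.array(cal["rvec"],float)); t=np.array(cal["tvec"],float).ravel()
    d=R.T@np.array([(u-K[0,2])/K[0,0],(v-K[1,2])/K[1,1],1]); c=-R.T@t
    return c+d*(zw-c[2])/d[2]
E
python3 - <<'E'
from h import *
for n in ("side","top"):
    im,d=camera(n); cv2.imwrite(f"pics/{n}0.png",im); c=calibration(n)
    for t in ("fence","fine","fine_arm","fine_foot","plain_a","bar","brush","offcut"):
        for r in outline_of(t,n)[:4]:
            P=world(c,d,np.nonzero(r["region"]))
            print(n,t,round(r["conf"],2),np.round(r["bbox"]).astype(int),np.round(np.median(P,0),3) if len(P) else '', np.round(np.percentile(P,[2,98],axis=0),3).tolist() if len(P) else '')
o=ctrl.get_obs(); print(o["time_s"],o["eef_pos"],o["eef_rot"])
E
```

```text
side fence 0.88 [292 270 141 242] [ 0.489 -0.203  0.039] [[0.462, -0.385, 0.0], [0.554, 0.328, 0.043]]
side fine 0.77 [288 150  23  27] [0.665 0.269 0.047] [[0.643, 0.253, 0.003], [0.702, 0.315, 0.068]]
side fine 0.71 [228 274  21  33] [ 0.358 -0.041  0.019] [[0.348, -0.079, 0.001], [0.369, 0.003, 0.022]]
side fine 0.61 [250 134  27  23] [0.592 0.394 0.046] [[0.57, 0.381, 0.009], [0.633, 0.434, 0.069]]
side fine_arm 0.92 [238 192  32  20] [0.456 0.138 0.09 ] [[0.435, 0.12, 0.064], [0.497, 0.182, 0.097]]
side fine_arm 0.79 [282 155  19  25] [0.652 0.274 0.036] [[0.642, 0.258, 0.003], [0.678, 0.318, 0.068]]
side fine_arm 0.65 [243 137  18  32] [0.579 0.397 0.036] [[0.569, 0.378, 0.001], [0.605, 0.439, 0.069]]
side fine_foot 0.86 [238 190  35  21] [0.456 0.138 0.09 ] [[0.435, 0.12, 0.0], [0.497, 0.194, 0.097]]
side fine_foot 0.67 [242 135  16  23] [0.578 0.395 0.031] [[0.569, 0.38, 0.007], [0.598, 0.438, 0.066]]
side fine_foot 0.47 [284 154  23  24] [0.654 0.275 0.04 ] [[0.642, 0.257, 0.002], [0.684, 0.322, 0.068]]
side plain_a 0.98 [234 171  34  24] [0.489 0.228 0.083] [[0.442, 0.213, 
[... 2406 characters left out ...]
243  30  37] [0.474 0.143 0.089] [[0.434, 0.121, 0.042], [0.52, 0.181, 0.097]]
top bar 0.79 [359 250 118  11] [ 0.455 -0.194  0.019] [[0.442, -0.337, 0.005], [0.469, -0.049, 0.023]]
top brush 0.73 [364 290  76  18] [ 0.344 -0.188  0.014] [[0.325, -0.304, -0.001], [0.373, -0.116, 0.02]]
top brush 0.48 [298 287  36  11] [ 0.357 -0.039  0.019] [[0.349, -0.074, 0.013], [0.367, 0.005, 0.024]]
top brush 0.38 [358 249 113  10] [ 0.455 -0.192  0.019] [[0.442, -0.335, 0.005], [0.469, -0.049, 0.023]]
top offcut 0.77 [296 288  36   8] [ 0.357 -0.031  0.019] [[0.347, -0.073, -0.0], [0.367, 0.006, 0.024]]
0.9 [0.24948328 0.51807934 0.23131831] [4.12243130e-06 2.22532253e-01 9.74925329e-01 1.72536985e-05]
```

```bash
python3 - <<'E'
from h import *
a=cv2.imread("pics/top0.png"); cv2.imwrite("pics/a1.png",np.vstack([a[100:320,60:460]]).repeat(2,0).repeat(2,1))
s=cv2.imread("pics/side0.png"); c=[cv2.resize(a[220:270,165:295],(780,300),interpolation=2),cv2.resize(s[145:245,180:440],(780,300),interpolation=2)]
cv2.imwrite("pics/a2.png",np.vstack(c))
E
```

```text
(no output)
```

View pics/a1.png

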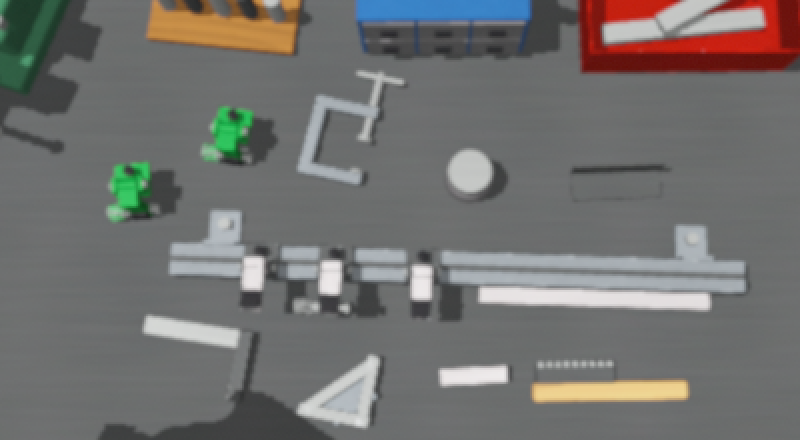

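View pics/a2.png

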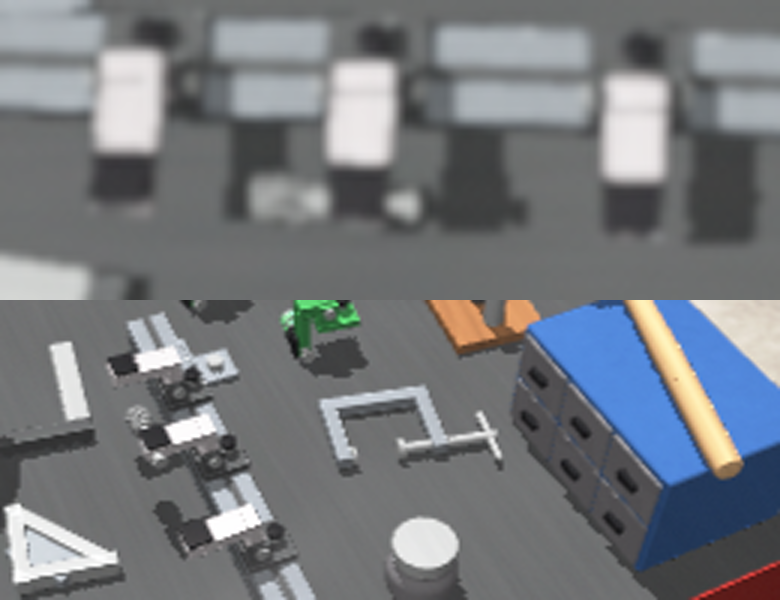

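Seen in the top picture are three flip stops, at (186,240), (225,243) and (271,245), plus two green look-alikes at (127,196) and (173,167). Only the middle stop, at (225,243), has the knurled head on its left (≈213,253) and the round foot on its right (≈232,254), and it isn't green. The enlarged crop confirms that it is **fine**. The bar's tail is at about (415,250).

```bash
python3 - <<'E'
from h import *
im=cv2.imread("pics/top0.png"); _,d=camera("top"); c=calibration("top")
r=outline_of("bar","top")[0]["region"]; P=world(c,d,np.nonzero(r)); P=P[P[:,2]>.014]
(cx,cy),wh,an=cv2.minAreaRect(P[:,:2].astype(np.float32)*1000); print("bar",cx,cy,wh,an, P[:,:2].min(0),P[:,:2].max(0))
k=np.polyfit(P[:,1],P[:,0],1); print("bar slope",k)
# fence front edge: fence pts z 36..44
v,u=np.mgrid[215:262,140:440]; Q=world(c,d,(v.ravel(),u.ravel()))
Q=Q[(abs(Q[:,2]-.04)<.006)]; ys=[];xs=[];xb=[]
for y in np.arange(-.37,.34,.02):
    s=Q[abs(Q[:,1]-y)<.01,0]
    if len(s)>10: ys.append(y);xs.append(np.percentile(s,4));xb.append(np.percentile(s,96))
print("front",np.polyfit(ys,xs,1),"back",np.polyfit(ys,xb,1))
# stop arms : points z>0.078
v,u=np.mgrid[225:270,165:290]; Q=world(c,d,(v.ravel(),u.ravel())); Q=Q[Q[:,2]>.08]
for lo,hi in((-.01,.07),(.09,.2),(.2,.28)):
    s=Q[(Q[:,1]>lo)&(Q[:,1]<hi)]; print("arm",np.percentile(s,[2,50,98],axis=0).round(4).tolist(),len(s))
    t=s[(s[:,0]>.47)]; print("  shoe back y",t[:,1].mean(), t[:,1].min(),t[:,1].max())
for px in ((213,253),(225.3,251),(232,254)): print(ray_at(c,*px,.091))
E
```

```text
bar 455.84088134765625 -192.98326110839844 (298.9008483886719, 20.522037506103516) 87.5655746459961 [ 0.44040329 -0.34234777] [ 0.46983405 -0.04351553]
bar slope [0.04192294 0.46375929]
front [0.04755813 0.4784683 ] back [0.04502959 0.51521589]
arm [[0.4265, 0.0186, 0.083], [0.4583, 0.0311, 0.0888], [0.4901, 0.0434, 0.0938]] 259
  shoe back y 0.03003914236892018 0.01847366278846974 0.04075175838153395
arm [[0.4331, 0.1217, 0.0832], [0.4514, 0.1459, 0.0915], [0.4961, 0.183, 0.0981]] 388
  shoe back y 0.14172365894470457 0.1297925429745401 0.15372640664474946
arm [[0.4386, 0.2253, 0.0843], [0.4697, 0.237, 0.0923], [0.5022, 0.2494, 0.1008]] 284
  shoe back y 0.2362427463045798 0.22486366544455355 0.2496056876247657
[0.44237053 0.17006851 0.091     ]
[0.44692436 0.14014675 0.091     ]
[0.43942773 0.12376862 0.091     ]
```

Emit:
move_arm(series=[[[0,-20,-15,0,-0.1],[0,-55,-43,0,-0.2],[0,-92,-72,0,-0.3],[0,-130,-102,0,-0.405],[0,-168,-132,0,-0.405],[0,-206,-161,0,-0.405],[0,-244,-191,0,-0.405],[0,-280,-219,10,-0.405],[0,-310,-243,20,-0.405],[0,-328,-257,30,-0.405]]])

```text
time_s: 1.83
eef_pos: [0.4259, 0.1605, 0.208]
eef_rot: [0.002, 0.022, 1.0, 0.0]
wrist_force: [1.9, 0.6, -0.6]
opening: 0.002
grasp_force: 0.0
```

```bash
python3 - <<'E'
from h import *
o=ctrl.get_obs(); print(o["time_s"],o["eef_pos"],o["eef_rot"],o["wrist_force"],o["opening"])
im,d=camera("wrist"); c=calibration("wrist"); cv2.imwrite("pics/w1.png",im)
for t in ("fine_arm","fine_foot","fine_push","plain_a"):
    for r in outline_of(t,"wrist")[:3]:
        P=world(c,d,np.nonzero(r["region"])); print(t,round(r["conf"],2),np.round(r["bbox"]),np.percentile(P,[2,50,98],axis=0).round(3).tolist() if len(P) else '')
E
```

```text
1.8333 [0.42585974 0.1605154  0.20802482] [1.55013516e-03 2.19059828e-02 9.99758815e-01 1.93066695e-04] [ 1.88635248  0.601266   -0.59372872] 0.0017340780991797963
fine_arm 0.92 [489. 316.  61.  65.] [[0.57, 0.373, -0.0], [0.578, 0.395, 0.034], [0.606, 0.433, 0.064]]
fine_arm 0.62 [387. 355.  20.  20.] [[0.644, 0.262, 0.008], [0.65, 0.271, 0.024], [0.654, 0.281, 0.04]]
fine_foot 0.62 [491. 314.  66.  68.] [[0.57, 0.373, 0.001], [0.579, 0.395, 0.037], [0.607, 0.432, 0.064]]
fine_foot 0.61 [278. 236.  71.  54.] [[0.435, 0.116, 0.08], [0.446, 0.142, 0.088], [0.48, 0.178, 0.093]]
fine_foot 0.55 [387. 354.  22.  20.] [[0.644, 0.262, 0.01], [0.649, 0.272, 0.026], [0.652, 0.281, 0.042]]
fine_push 0.96 [493. 314.  60.  64.] [[0.57, 0.373, -0.0], [0.578, 0.395, 0.035], [0.607, 0.433, 0.064]]
fine_push 0.76 [384. 353.  21.  18.] [[0.644, 0.263, 0.011], [0.649, 0.271, 0.025], [0.652, 0.281, 0.039]]
fine_push 0.6 [277. 239.  80.  58.] [[0.435, 0.116, -0.004], [0.446, 0.142, 0.088], [0.48, 0.179, 0.093]]
plain_a 0.94 [160. 242.  64.  75.] [[0.428, 0.013, 0.041], [0.473, 0.031, 0.085], [0.518, 0.045, 0.089]]
plain_a 0.64 [363. 248.  52.  74.] [[0.441, 0.208, 0.038], [0.483, 0.226, 0.087], [0.526, 0.245, 0.095]]
```

View pics/w1.png

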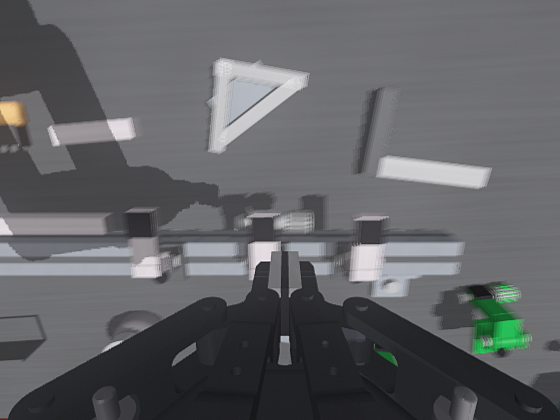

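The wrist view shows the middle stop's pad at (264,218), its knurled head at (297,221) and its foot at (245,222). It's the only stop with a screw, so I'll go down to just above its pad.

Emit:
move_arm(series=[[[0,-1,0,5,0],[0,-2,0,20,0],[0,-3,0,40,0],[0,-4,0,55,0],[0,-5,0,68,0],[0,-5,0,78,0],[0,-5,0,84,0],[0,-5,0,86,0],[0,-5,0,86,0],[0,-5,0,86,0]]])

```text
time_s: 2.92
eef_pos: [0.4299, 0.1625, 0.1216]
eef_rot: [0.0, 0.022, 1.0, 0.0]
wrist_force: [0.7, 0.0, 0.4]
opening: 0.002
grasp_force: 0.0
```

Emit:
move_arm(series=[[[0,-3,-4,0,0],[0,-6,-10,0,0],[0,-9,-15,3,0],[0,-9,-19,6,0],[0,-9,-19,10,0],[0,-9,-19,14,0],[0,-9,-19,16,0],[0,-9,-19,16,0],[0,-9,-19,16,0],[0,-9,-19,16,0]]])

```text
time_s: 3.75
eef_pos: [0.4377, 0.143, 0.1051]
eef_rot: [-0.0, 0.022, 1.0, 0.0]
wrist_force: [0.8, 0.2, -0.4]
opening: -0.004
grasp_force: 0.0
```

Emit:
move_arm(series=[[[0,0,0,4,0],[0,1,0,8,0],[0,2,0,11,0],[0,4,0,14,0],[0,6,0,17,0],[0,8,0,20,0],[0,9,0,23,0],[0,10,0,26,0],[0,11,0,29,0],[0,11,0,32,0]]])

```text
time_s: 4.58
eef_pos: [0.4262, 0.1433, 0.0726]
eef_rot: [-0.0, 0.022, 1.0, -0.0]
wrist_force: [-0.9, -0.2, 0.6]
opening: 0.003
grasp_force: 0.7
```

```bash
python3 - <<'E'
from h import *
im,d=camera("side"); cv2.imwrite("pics/s2.png",cv2.resize(im[130:250,170:320],(750,600),interpolation=2))
E
```

```text
(no output)
```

View pics/s2.png

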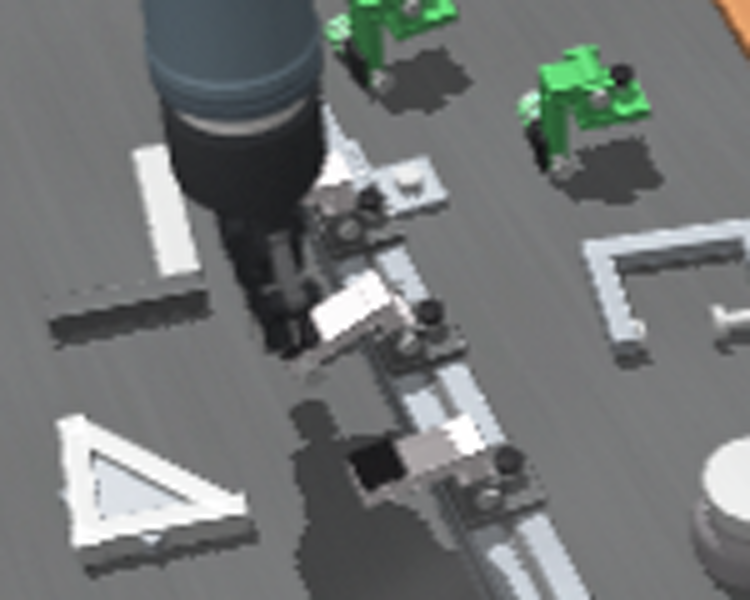

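The fingertip at (285,345) is on the pad and the middle arm has swung part-way down. I'll carry on along the arc.

Emit:
move_arm(series=[[[0,1,0,4,0],[0,2,0,9,0],[0,2,0,14,0],[0,1,0,18,0],[0,0,0,23,0],[0,-1,0,28,0],[0,-2,0,32,0],[0,-4,0,36,0],[0,-6,0,40,0],[0,-8,0,44,0]]])

```text
time_s: 5.47
eef_pos: [0.4344, 0.1429, 0.0284]
eef_rot: [-0.001, 0.022, 1.0, -0.0]
wrist_force: [-1.8, 0.9, -0.2]
opening: -0.001
grasp_force: 0.9
```

Emit:
move_arm(series=[[[0,-1,0,3,0],[0,-2,0,5,0],[0,-4,0,7,0],[0,-5,0,9,0],[0,-6,0,11,0],[0,-7,0,13,0],[0,-8,0,14,0],[0,-9,0,14,0],[0,-10,0,14,0],[0,-11,0,14,0]]])

```text
time_s: 6.3
eef_pos: [0.4451, 0.1424, 0.0148]
eef_rot: [-0.001, 0.022, 1.0, -0.0]
wrist_force: [-1.7, 0.2, -0.6]
opening: 0.002
grasp_force: 0.9
```

Emit:
move_arm(series=[[[0,-0.5,0,0,0],[0,-0.5,0,0,0],[0,-1,0,0,0],[0,-1,0,0,0],[0,-1.5,0,0,0],[0,-1.5,0,0,0],[0,-2,0,0,0],[0,-2,0,0,0],[0,-2,0,0,0],[0,-2,0,0,0]]])

```text
time_s: 7.13
eef_pos: [0.4477, 0.1423, 0.0151]
eef_rot: [0.0, 0.022, 1.0, -0.0]
wrist_force: [-2.4, 0.7, -1.5]
opening: -0.003
grasp_force: 0.9
```

```bash
python3 - <<'E'
from h import *
im,d=camera("side"); cv2.imwrite("pics/s3.png",cv2.resize(im[130:250,170:320],(750,600),interpolation=2))
E
```

```text
(no output)
```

View pics/s3.png

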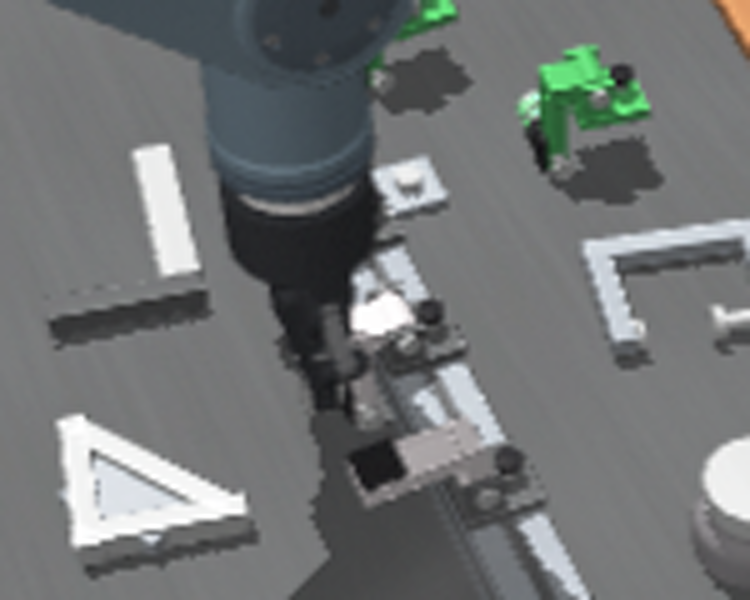

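The arm hangs almost vertical, with its foot at (365,410). I'll press on in small steps until the force rises.

Emit:
move_arm(series=[[[0,-0.5,0,0,0],[0,-0.5,0,0,0],[0,-1,0,0,0],[0,-1,0,0,0],[0,-1.5,0,0,0],[0,-1.5,0,0,0],[0,-2,0,0,0],[0,-2,0,0,0],[0,-2,0,0,0],[0,-2,0,0,0]]])

```text
time_s: 8.02
eef_pos: [0.4488, 0.1423, 0.0149]
eef_rot: [-0.001, 0.022, 1.0, -0.0]
wrist_force: [-6.0, 0.6, 1.9]
opening: 0.004
grasp_force: 3.0
```

Emit:
move_arm(series=[[[0,-0.2,0,0,0],[0,-0.4,0,0,0],[0,-0.6,0,0,0],[0,-0.8,0,0,0],[0,-1,0,0,0],[0,-1,0,0,0],[0,-1,0,0,0],[0,-1,0,0,0],[0,-1,0,0,0],[0,-1,0,0,0]]])

```text
time_s: 8.85
eef_pos: [0.4488, 0.1423, 0.0148]
eef_rot: [-0.002, 0.022, 1.0, -0.0]
wrist_force: [-9.0, 0.2, 6.5]
opening: 0.007
grasp_force: 4.7
```

The force rises without any motion, so the rigid limit is reached. I'll withdraw and lift.

Emit:
move_arm(series=[[[0,5,0,0,0],[0,15,0,0,0],[0,26,0,0,0],[0,30,0,-10,0],[0,30,0,-30,0],[0,30,0,-55,0],[0,30,0,-85,0],[0,30,0,-115,0],[0,30,-10,-135,0],[0,30,-30,-140,0]]])

```text
time_s: 9.68
eef_pos: [0.4223, 0.1145, 0.1596]
eef_rot: [0.005, 0.021, 1.0, 0.0]
wrist_force: [-0.0, 0.3, 0.0]
opening: -0.001
grasp_force: 0.0
```

Emit:
move_arm(series=[[[0,-4,-35,0,0],[0,-8,-74,0,0],[0,-12,-114,0,0],[0,-16,-154,0,0],[0,-20,-194,0,0],[0,-24,-234,0,0],[0,-28,-274,0,0],[0,-32,-314,0,0],[0,-36,-350,0,0],[0,-40,-380,0,0]]])

```text
time_s: 10.52
eef_pos: [0.4428, -0.2711, 0.1557]
eef_rot: [0.001, 0.023, 1.0, -0.001]
wrist_force: [0.3, 0.0, 0.5]
opening: -0.0
grasp_force: 0.0
```

```bash
python3 - <<'E'
from h import *
o=ctrl.get_obs(); print(o["time_s"],o["eef_pos"],o["eef_rot"],o["wrist_force"])
im,d=camera("wrist"); c=calibration("wrist"); cv2.imwrite("pics/w2.png",im)
def rep(n,c,d):
  for r in outline_of("bar",n)[:2]:
    P=world(c,d,np.nonzero(r["region"])); P=P[P[:,2]>.014]; print(n,r["conf"],np.round(r["bbox"]),P.min(0).round(4),P.max(0).round(4),np.polyfit(P[:,1],P[:,0],1))
rep("wrist",c,d)
im,d=camera("top"); c=calibration("top"); rep("top",c,d)
for t in ("fine","fine_arm","plain_a"):
  for r in outline_of(t,"top")[:4]:
    P=world(c,d,np.nonzero(r["region"])); print(t,round(r["conf"],2),np.round(r["bbox"]),np.percentile(P,[2,50,98],axis=0).round(3).tolist())
cv2.imwrite("pics/t2.png",cv2.resize(im[200:280,150:310],(800,400),interpolation=2))
E
```

```text
10.5167 [ 0.44276186 -0.27106553  0.1557174 ] [ 0.00109057  0.02268446  0.99974131 -0.00124061] [0.30507077 0.0251556  0.48503028]
wrist 0.63 [369. 208. 321.  28.] [ 0.4414 -0.3484  0.014 ] [ 0.4737 -0.0489  0.0217] [0.04319953 0.46559004]
top 0.19 [341. 250.  86.  11.] [ 0.4057 -0.2633  0.0141] [ 0.47   -0.0435  0.4784] [0.04133843 0.46349052]
fine 0.68 [127. 197.  25.  31.] [[0.568, 0.382, -0.001], [0.595, 0.401, 0.048], [0.633, 0.44, 0.07]]
fine 0.66 [226. 240.  25.  31.] [[0.46, 0.12, -0.0], [0.484, 0.142, 0.051], [0.522, 0.179, 0.072]]
fine 0.57 [173. 166.  22.  28.] [[0.643, 0.255, -0.001], [0.667, 0.277, 0.048], [0.708, 0.316, 0.07]]
fine_arm 0.62 [129. 199.  26.  23.] [[0.568, 0.385, 0.006], [0.58, 0.403, 0.056], [0.608, 0.44, 0.07]]
fine_arm 0.51 [224. 240.  23.  16.] [[0.458, 0.126, 0.001], [0.472, 0.145, 0.064], [0.499, 0.178, 0.072]]
fine_arm 0.51 [176. 172.  24.  19.] [[0.642, 0.261, -0.001], [0.654, 0.281, 0.05], [0.682, 0.316, 0.07]]
plain_a 0.59 [188. 238.  20.  32.] [[0.44, 0.215, 0.002], [0.49, 0.234, 0.088], [0.536, 0.26, 0.1]]
plain_a 0.57 [272. 244.  20.  36.] [[0.429, 0.008, 0.044], [0.48, 0.031, 0.085], [0.518, 0.049, 0.094]]
```

View pics/t2.png

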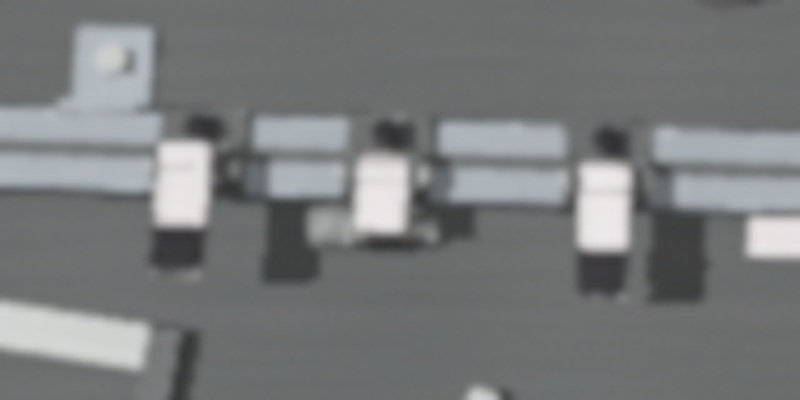

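The fine stop is down: its arm at (383,195) is short and its screw is at (330–440,230). Both plain stops, at (183,205) and (605,225), are still up. Next I'll go behind the bar's tail.

Emit:
move_arm(series=[[[0,-2,-25,0,0],[0,-4,-60,0,0],[0,-6,-95,0,0],[0,-7,-119,0,0],[0,-7,-119,25,0],[0,-7,-119,55,0],[0,-7,-119,80,0],[0,-7,-119,90,0],[0,-7,-119,95,0],[0,-7,-119,95,0]]])

```text
time_s: 11.7
eef_pos: [0.4446, -0.3859, 0.0596]
eef_rot: [-0.0, 0.021, 1.0, 0.001]
wrist_force: [0.3, -0.0, 0.6]
opening: -0.001
grasp_force: 0.0
```

Emit:
move_arm(series=[[[0,0,0,10,0],[0,0,0,25,0],[0,0,0,36,0],[0,0,0,43,0],[0,0,0,47,0],[0,0,0,48,0],[0,0,4,48,0],[0,0,8,48,0],[0,0,10,48,0],[0,0,10,48,0]]])

```text
time_s: 12.53
eef_pos: [0.4452, -0.3765, 0.0125]
eef_rot: [0.0, 0.022, 1.0, -0.0]
wrist_force: [-0.6, -0.2, 0.3]
opening: 0.002
grasp_force: 0.0
```

```bash
python3 - <<'E'
from h import *
im,d=camera("wrist"); cv2.imwrite("pics/w3.png",im)
E
```

```text
(no output)
```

View pics/w3.png

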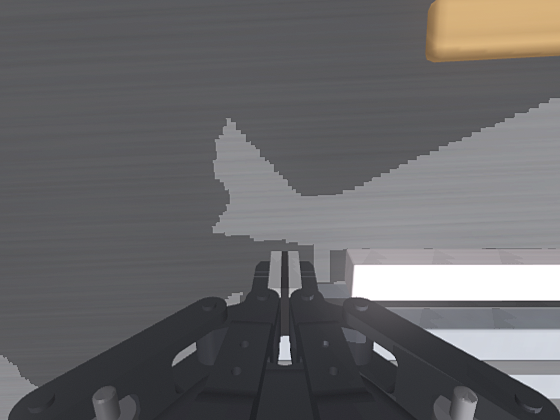

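The fingertip at (285,275) stands just behind the bar's tail at (350,275), in line with it. I'll push along the fence.

Emit:
move_arm(series=[[[0,0,3,0,0],[0,0,6,0,0],[0,0,9,0,0],[0,0,12,0,0],[0,0,15,0,0],[0,0,18,0,0],[0,0,22,0,0],[0,0,26,0,0],[0,0,31,0,0],[0,0,36,0,0]]])

```text
time_s: 13.42
eef_pos: [0.4466, -0.3409, 0.0122]
eef_rot: [0.0, 0.022, 1.0, -0.0]
wrist_force: [-0.6, -1.3, 0.1]
opening: -0.003
grasp_force: 0.8
```

```bash
cat > b.py <<'E'
from h import *
import sys
o=ctrl.get_obs(); print(o["eef_pos"])
for n in ("top","side"):
  im,d=camera(n); c=calibration(n)
  for r in outline_of("bar",n)[:1]:
    P=world(c,d,np.nonzero(r["region"])); P=P[(P[:,2]>.014)&(P[:,2]<.03)]; print(n,r["conf"],np.round(r["bbox"]),P.min(0).round(4),P.max(0).round(4),np.polyfit(P[:,1],P[:,0],1))
  cv2.imwrite(f"pics/{n}_b.png",im)
E
python3 b.py
```

```text
[ 0.44662449 -0.34091778  0.0121517 ]
top 0.77 [347. 246. 102.  12.] [ 0.4431 -0.2989  0.014 ] [ 0.4728 -0.0305  0.0269] [0.04579639 0.46493928]
```

Emit:
move_arm(series=[[[0,0,4,0,0],[0,0,9,0,0],[0,0,15,0,0],[0,0,21,0,0],[0,0,27,0,0],[0,0,33,0,0],[0,0,39,0,0],[0,0,45,0,0],[0,0,51,0,0],[0,0,57,0,0]]])

```text
time_s: 14.45
eef_pos: [0.4491, -0.2835, 0.0121]
eef_rot: [0.0, 0.022, 1.0, -0.0]
wrist_force: [-0.1, -2.5, -0.6]
opening: 0.002
grasp_force: 1.0
```

Emit:
move_arm(series=[[[0,0,6,0,0],[0,0,12,0,0],[0,0,18,0,0],[0,0,24,0,0],[0,0,30,0,0],[0,0,36,0,0],[0,0,42,0,0],[0,0,48,0,0],[0,0,54,0,0],[0,0,58,0,0]]])

```text
time_s: 15.28
eef_pos: [0.4516, -0.2254, 0.0121]
eef_rot: [-0.0, 0.022, 1.0, 0.0]
wrist_force: [-0.4, -2.5, 0.9]
opening: 0.0
grasp_force: 1.3
```

```bash
python3 b.py
```

```text
[ 0.45158856 -0.22539638  0.01205823]
top 0.78 [301. 248. 102.  15.] [ 0.4474 -0.1766  0.014 ] [0.4757 0.0839 0.0268] [0.04505738 0.46463626]
side 0.58 [281. 294.  22.  47.] [ 0.447  -0.1966  0.0141] [ 0.4651 -0.0801  0.023 ] [0.09074049 0.46578118]
```

Emit:
move_arm(series=[[[0,0,3,0,0],[0,0,6,0,0],[0,0,9,0,0],[0,0,12,0,0],[0,0,14,0,0],[0,0,16,0,0],[0,0,18,0,0],[0,0,20,0,0],[0,0,21,0,0],[0,0,22,0,0]]])

```text
time_s: 16.32
eef_pos: [0.4525, -0.2041, 0.012]
eef_rot: [-0.0, 0.022, 1.0, -0.0]
wrist_force: [0.8, -0.7, 0.1]
opening: -0.0
grasp_force: 0.6
```

Emit:
move_arm(series=[[[0,0,0.6,0,0],[0,0,1.2,0,0],[0,0,1.8,0,0],[0,0,2.4,0,0],[0,0,3,0,0],[0,0,3.5,0,0],[0,0,4,0,0],[0,0,4.4,0,0],[0,0,4.7,0,0],[0,0,5,0,0]]])

```text
time_s: 17.15
eef_pos: [0.4528, -0.1992, 0.0121]
eef_rot: [0.0, 0.022, 1.0, -0.0]
wrist_force: [-0.2, -1.8, -0.3]
opening: 0.0
grasp_force: 0.7
```

```bash
python3 b.py;python3 - <<'E'
import cv2
a=cv2.imread("pics/top_b.png"); cv2.imwrite("pics/t3.png",cv2.resize(a[220:270,190:290],(800,400),interpolation=2))
E
```

```text
[ 0.45278873 -0.19919079  0.01207441]
top 0.72 [290. 247. 100.  11.] [ 0.45   -0.1475  0.0141] [0.4793 0.1101 0.0257] [0.04519972 0.46525389]
side 0.62 [270. 270.  11.  19.] [ 0.4508 -0.1042  0.0159] [ 0.467  -0.0478  0.0233] [0.08864224 0.46449748]
```

View pics/t3.png

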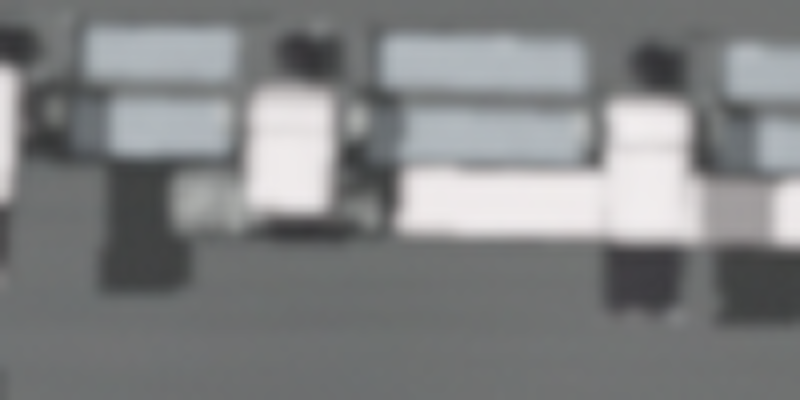

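The bar's end at (398,205) is about 5 mm short of the foot at (378,210).

Emit:
move_arm(series=[[[0,0,0.5,0,0],[0,0,1,0,0],[0,0,1.5,0,0],[0,0,2,0,0],[0,0,2.5,0,0],[0,0,3,0,0],[0,0,3.5,0,0],[0,0,4,0,0],[0,0,4,0,0],[0,0,4,0,0]]])

```text
time_s: 18.18
eef_pos: [0.4529, -0.1951, 0.012]
eef_rot: [-0.0, 0.022, 1.0, 0.0]
wrist_force: [0.2, -1.5, 0.5]
opening: -0.003
grasp_force: 0.5
```

Emit:
move_arm(series=[[[0,0,0.3,0,0],[0,0,0.6,0,0],[0,0,0.9,0,0],[0,0,1.2,0,0],[0,0,1.5,0,0],[0,0,1.8,0,0],[0,0,2,0,0],[0,0,2,0,0],[0,0,2,0,0],[0,0,2,0,0]]])

```text
time_s: 19.02
eef_pos: [0.453, -0.1932, 0.012]
eef_rot: [-0.0, 0.022, 1.0, 0.0]
wrist_force: [-0.4, -1.3, 0.0]
opening: 0.0
grasp_force: 0.6
```

Emit:
move_arm(series=[[[0,0,0.3,0,0],[0,0,0.6,0,0],[0,0,0.9,0,0],[0,0,1.2,0,0],[0,0,1.5,0,0],[0,0,1.8,0,0],[0,0,2,0,0],[0,0,2,0,0],[0,0,2,0,0],[0,0,2,0,0]]])

```text
time_s: 19.85
eef_pos: [0.4535, -0.1922, 0.0124]
eef_rot: [0.001, 0.022, 1.0, -0.001]
wrist_force: [-0.3, -7.0, -1.6]
opening: 0.002
grasp_force: 2.6
```

Contact: the force jumped to 7 N and the motion stopped. I'll hold briefly, then withdraw straight back along the fence and lift.

Emit:
move_arm(series=[[[0,0,0.3,0,0],[0,0,0.5,0,0],[0,0,0.5,0,0],[0,0,0,0,0],[0,0,-4,0,0],[0,0,-12,0,0],[0,0,-25,0,0],[0,0,-40,0,0],[0,2,-50,0,0],[0,4,-50,0,0]]])

```text
time_s: 20.68
eef_pos: [0.4472, -0.244, 0.0124]
eef_rot: [0.001, 0.023, 1.0, -0.001]
wrist_force: [0.4, -0.4, -0.3]
opening: 0.002
grasp_force: 0.0
```

Emit:
move_arm(series=[[[0,0,0,-10,0],[0,0,0,-30,0],[0,0,0,-60,0],[0,0,0,-90,0],[0,0,-10,-120,0],[0,0,-20,-150,0],[0,0,-30,-160,0],[0,0,-30,-160,0],[0,0,-30,-160,0],[0,0,-30,-160,0]]])

```text
time_s: 21.52
eef_pos: [0.4445, -0.2695, 0.1702]
eef_rot: [-0.001, 0.022, 1.0, 0.001]
wrist_force: [-0.4, 0.3, -1.2]
opening: -0.004
grasp_force: 0.0
```

```bash
python3 b.py;python3 - <<'E'
import cv2,numpy as np
a=cv2.imread("pics/top_b.png");s=cv2.imread("pics/side_b.png"); cv2.imwrite("pics/t4.png",np.vstack([cv2.resize(a[225:265,180:340],(800,200),interpolation=2),cv2.resize(s[150:250,170:370],(800,400),interpolation=2)]))
E
```

```text
[ 0.44454308 -0.26953366  0.17017708]
top 0.93 [294. 246. 115.  16.] [ 0.4474 -0.1797  0.0141] [0.4797 0.1179 0.0282] [0.04728206 0.46533259]
side 0.64 [272. 269.  44.  81.] [ 0.4484 -0.1821  0.0141] [0.4781 0.0593 0.0233] [0.04173556 0.46552769]
```

View pics/t4.png

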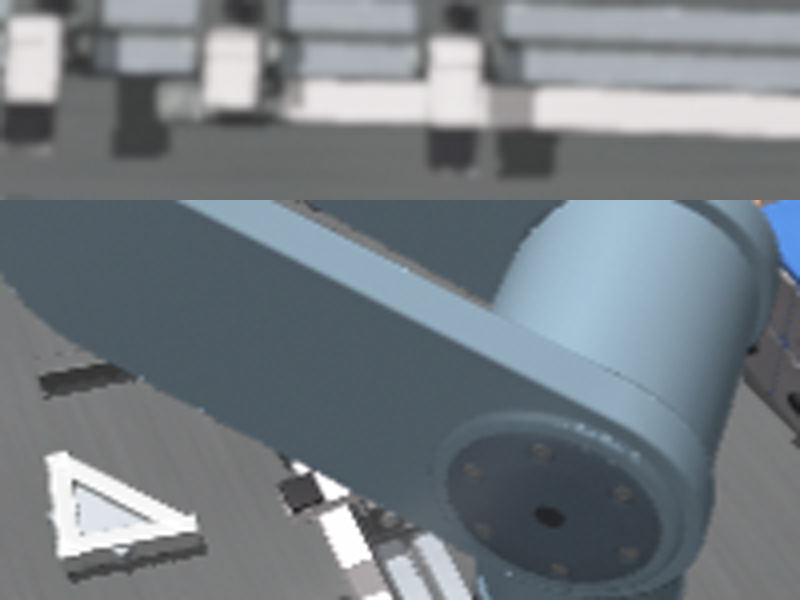

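The bar's end at (290,100) touches the foot, its full length lies along the fence, and the plain stops are still up. The robot is clear, so I'll hand in.

```bash
python3 -c "
from h import *
print(order.hand_in())"
```

```text
the job is handed in; nothing more can be done
None
```

The fine-adjusting stop is down, the bar lies along the fence with its left end against the screw foot, both plain stops are still up, and I've handed the job in; the hand-in returned no verdict.

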